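# Lock the biscuit canister's twist lid

## Robot

A 6-joint arm with a two-finger parallel gripper is mounted at the origin on the work surface. World frame = base frame: x ahead of the robot, y to its left, z up, the work surface at z = 0. Lengths are in m, angles in rad, forces in N, time in s.
With the tool pointing down it reaches from about 0.325 to 0.775 m from the base axis. Payload 5.5 kg.
Tool frame: the origin (TCP) lies at the very end of the fingers, on their centre line; the grasp point (between the pads) lies 19 mm behind it; z points along the fingers, y is the line along which they close (so a half turn about z gives the same grasp; the last joint's range is limited). The gripper opens to 85 mm and grips with 20 to 120 N. Pads are 22 mm wide; open, the fingers measure 114 mm over their backs; the gripper's body (76 mm by 85 mm) begins 54 mm behind the grasp point. The pads swing forward as they close: fully open they stand 13 mm farther back than shut.
Start: joints at [1.224, 0.091, 1.231, -0, 1.82, -0.057], TCP at [0.171, 0.575, 0.208] pointing down, gripper open.
Joint ranges: [-2.87, 2.87], [-0.86, 2.18], [0.17, 2.46], [-1.51, 4.65], [0.06, 2.69], [-2.65, 2.65]. Speed limits (rad/s): [2.57, 2.57, 3.01, 3.14, 3.14, 3.14].

## Interface

Orientations are given as [roll, pitch, yaw] about the fixed x, y, z axes, in that order (R = Rz(yaw) Ry(pitch) Rx(roll)).
In Python, from cell import status, eyes, workorder gives the robot as it stands.
- The arm moves only by the tool send_rows, never from a script. Its argument "moves" is a list of rows, each a list of 7 numbers: the opening in per cent of the stroke, from 0 (shut) to 100 (fully open), then the shift along the tool's x, y, z in m, then the turn, a rotation vector about the tool's x, y, z in degrees. A call has 1 to 5 rows; each row is the pose to reach, as a shift and turn from the pose commanded when the call began, along the tool's axes at that moment; what a row does not reach only later rows make up. A row lasts 1/8 s, in which the tool goes at most 62.5 mm and 10.7 degrees, less where a joint would pass 70% of its speed; a pose out of reach is approached as far as the arm can. A call with a gripper value outside its range is refused whole. The fingers move at their own pace and stop on an object; "squeeze" is the grip in N (left out, the last holds). Time passes only in rows, so rows that repeat a pose let the fingers close. It gives the time, the measured TCP pose, the force, the opening and the grip force at its end, in the units of the state.
- status.get_obs(): the state, without advancing time (a new reading comes with each control period).
- eyes.camera(name): name is "side" or "top"; returns a dict with "color" (384x512x3 uint8, blue, green, red), "range_z" (384x512 float32, m along the optical axis (not along the pixel's ray), 0 where there is no reading), "mtx" (3x3 intrinsics, pixels), "position" and "orientation" of the camera in the world. Camera axes: x right, y down, z forward; pixel columns grow to the right and rows downward; lengths in m; the calibration is good to about 2 mm. A picture is of the moment at which its call begins.
- workorder.job_done(): hands the job in; it is judged then, once.
The state is a dict: "time_s": time; "joint_pos": joint angles; "dq": joint speeds; "tau": joint torques, N m; "position": TCP position; "tcp_rot": TCP orientation; "ft_force": force on the tool from outside, world axes, zero at the start; "ft_torque": the same for the moment, N m; "gripper_width": opening from 0.0 (shut) to 1.0 (fully open); "grip_force": force on a finger pad.
Only numpy, scipy, OpenCV 4.12 (cv2) and the standard library are available. Lean on these libraries where they do the work, as an engineer would, in place of code of your own. Each camera call takes 0.05 s, during which the arm holds its last target. There are 200 camera calls.

## Task

Lock the red lid of the biscuit canister: turn its bar clockwise, over the cam, until it drops into the low notch and points at the label. The canister is light and stands free, so press down firmly on the lid while turning (without crushing the thin plastic), and leave the canister standing where it was with its label facing the way it did. Leave the things around it alone.

Things in the scene. Friction and masses are not known exactly. Their poses are not given: they have to be found in the camera images.
- jar: Canister to lock: clear, round, 150 mm wide, biscuits inside, white lid rim, red dial with white bar on top. Loose, 0.3 to 0.5 kg, on twelve pads (69 mm radius); friction on the counter 0.5 to 0.75, so it slides and spins unless the dial is pressed, 12 to 18 N; over 35 N crushes it. Origin: centre of its underside, z up, label on its -x side. Lid rim 156 mm wide, its top 100 mm up.
- jar_label (a point): Middle of the red-and-paper label on the canister's side, 76 mm from its axis towards its -x, 50 mm up. Tells whether the canister has shifted or twisted.
- dial_center (a point): Centre of the red dial's flat upper face, on the turning axis; moves with the dial. Disc 128 mm wide, 12 mm thick, upper face 126 mm above the counter at dial 0. A straight upright bar crosses it through the axis: 128 mm long, 14 mm thick, 21 mm above the face. The face is free on both sides of the bar: closed fingertips can stand on it against the bar. Axes: y along the bar, z up.
- dial_end (a point): Marked end of the bar (red mark): on the bar's top, 55 mm from the axis, in the dial's -y direction. When locked this end points to the label.
- dial (a joint): 0 open: bar across, marked end to the canister's -y. Grows clockwise from above to the stop at 1.571: locked, marked end at the label. Lugs ride a cam: level to 0.2 rad, up 3 mm by 1.0, level to 1.15, then a drop to 2 mm below the start. An 18 N spring turns it back before 1.0 and snaps it home past 1.15. Turning takes up to 0.15 N m, plus 0.006 N m per newton pressed.
- jar_green: Bystander: a round twist-lock biscuit canister, 150 mm across, 145 mm to the top of its bar, about 0.6 kg, loose on the counter; origin at the centre of its underside; green dial with a white bar, already locked.
- jar_black: Bystander: a round twist-lock biscuit canister, 150 mm across, 145 mm to the top of its bar, about 0.6 kg, loose on the counter; origin at the centre of its underside; black dial with a grey bar, already locked.
- gift_box: Bystander: red gift box with a gold band, 100 x 160 x 60 mm, 0.45 kg; origin at the centre of its underside.
- pastry_box: Bystander: clear-topped pastry box with a green base, 110 x 150 x 50 mm; origin at the centre of its underside.
- squash: Bystander: dark green squash standing upright, 140 mm across, 207 mm tall, off to the robot's right; origin at the centre of its underside.

How it is judged:
At the end, for the whole second after the job is handed in: The red dial is home in its notch (above 1.5 rad), the canister stands upright (within 0.05 rad) and still, its label within 15 mm of where it was at the start (so neither shifted nor twisted), and the five bystanders are within 25 mm of their starts (value of joint dial above 1.5 rad and distance of jar_label from where it was at the start of the episode below 0.015 m and angle between jar's own z axis and vertical below 0.05 rad and linear speed of jar below 0.02 m/s and distance of each of jar_green, jar_black, gift_box, pastry_box, squash from where it was at the start of the episode below 0.025 m); the robot touches nothing.
It fails at once if the canister slid or spun away: its label moved more than 40 mm (distance of jar_label from where it was at the start of the episode above 0.04 m).
It fails at once if the canister was crushed: pressed with more than 35 N (contact force between the fingers and jar above 35 N).
It fails at once if a bystander was knocked about (distance of any of jar_green, jar_black, gift_box, pastry_box, squash from where it was at the start of the episode above 0.04 m).
It also fails if it takes over 38 s, if anything falls off the work surface, if the arm or the gripper's body presses on something with over 40 N, if the wrist force passes 120 N, or if a joint passes its speed limit or range.

## Working session

There is one attempt and no reset: what is moved stays moved. The work goes in short steps, Python scripts to look and compute and a tool call to move; the robot and the scene stay as the last step left them, time stands still between calls to the robot, and variables do not carry over. Pictures are saved under pics/ and viewed, at most 10 in all, crops included, and the job is handed in when it is done.

Besides the shell and the picture viewer there is one more tool, called after "Request:" by a JSON object that holds its "fn" and its "kwargs", one argument or row to a line. send_rows: Moves the arm, as the interface text tells. Its arguments: {"type":"object","properties":{"moves":{"type":"array"},"squeeze":{"type":"number"}},"required":["moves"]}

```bash
mkdir -p pics; ls
python3 - <<'E'
from cell import status,eyes
import cv2,numpy as np
print(status.get_obs())
for n in("top","side"):
    d=eyes.camera(n); cv2.imwrite(f"pics/{n}0.png",d["color"]); np.savez(f"{n}0.npz",**d); print(n,d["mtx"],d["position"],d["orientation"])
E
```

```text
pics
{'time_s': 0.0, 'joint_pos': array([ 1.22431211e+00,  9.18697944e-02,  1.23193415e+00,  1.68862326e-05,
        1.81977334e+00, -5.66524479e-02]), 'dq': array([-0.00149228,  0.00027179,  0.00030775, -0.00076282, -0.00106029,
        0.00127891]), 'tau': array([ 6.34202406e-04, -4.58683741e+01, -4.18048561e+01,  2.39548763e-05,
        1.05969224e-02, -1.66940237e-05]), 'position': array([0.17132985, 0.57467045, 0.2067171 ]), 'tcp_rot': array([-3.13961214e+00, -1.28721415e-04,  2.85176490e+00]), 'ft_force': array([ 0.52772664,  0.0303351 , -0.0762081 ]), 'ft_torque': array([ 0.03864511, -0.03267963, -0.03391187]), 'grip_force': 0.0, 'gripper_width': 1.0048058399499111}
top [[421.16088437   0.         256.22147478]
 [  0.         421.16088437 195.68425793]
 [  0.           0.           1.        ]] [ 0.44077565 -0.14228886  1.08098237] [-2.98538074  0.01961008 -1.57094704]
side [[411.3764562    0.         257.14912075]
 [  0.         411.3764562  192.97746898]
 [  0.           0.           1.        ]] [0.17076878 0.35443869 0.79808125] [-2.37267264 -0.01931405 -2.35666374]
```

View pics/top0.png

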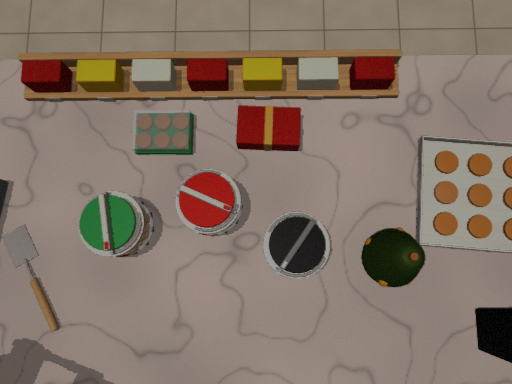

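View pics/side0.png

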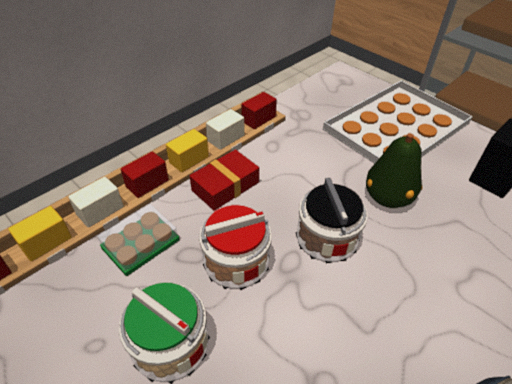

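The top view shows the red dial near (209,200), its bar running from (180,188) to the red-marked end near (229,208). The green canister is at (108,223), the black one at (297,244) and the pastry and gift boxes are above (farther in x). The side view confirms the marked end at (262,215).

```bash
cat > h.py <<'E'
import numpy as np,cv2
from scipy.spatial.transform import Rotation as R
def cloud(d):
    z=d["range_z"]; v,u=np.indices(z.shape); K=d["mtx"]
    p=np.stack([(u-K[0,2])*z/K[0,0],(v-K[1,2])*z/K[1,1],z],-1)
    return p@R.from_euler("xyz",d["orientation"]).as_matrix().T+d["position"]
def measure(d,c0=None,verbose=True):
    P=cloud(d); hsv=cv2.cvtColor(d["color"],cv2.COLOR_BGR2HSV); h,s,v=cv2.split(hsv)
    red=((h<8)|(h>172))&(s>150)&(v>80); ok=d["range_z"]>0
    Z=P[...,2]
    near=np.ones(Z.shape,bool) if c0 is None else np.hypot(P[...,0]-c0[0],P[...,1]-c0[1])<.075
    f=P[red&ok&near&(Z>.115)&(Z<.14)]
    (c,r)=cv2.minEnclosingCircle(f[:,:2].astype(np.float32)); c=np.array(c)
    near=np.hypot(P[...,0]-c[0],P[...,1]-c[1])<.075
    b=P[ok&near&(Z>.138)&(Z<.16)]
    mk=P[ok&near&(Z>.138)&(Z<.16)&red]
    m=b[:,:2].mean(0); a=np.linalg.svd(b[:,:2]-m,full_matrices=False)[2][0]
    mm=mk.mean(0) if len(mk) else np.full(3,np.nan)
    if len(mk) and (mm[:2]-m)@a<0:a=-a
    t=(b[:,:2]-m)@a
    print("disc c",c.round(4),"r",round(r,4),"face z",np.median(f[:,2]).round(4),"| bar c",m.round(4),"mid",(m+a*(t.max()+t.min())/2).round(4),"len",np.ptp(t).round(3),"z",np.median(b[:,2]).round(4),"dir deg",np.degrees(np.arctan2(a[1],a[0])).round(2),"mark",mm.round(4),len(mk))
    return c,m,a
E
python3 - <<'E'
from h import *
for n in("top","side"):
    d=dict(np.load(n+"0.npz")); P=cloud(d)
    uv={"top":[(209,195),(108,215),(297,240),(163,133),(268,128)],"side":[(236,212),(160,310),(335,205),(140,240),(225,180)]}[n]
    for u,v in uv: print(n,u,v,P[v,u].round(3))
    u,v=uv[0]; measure(d,P[v,u])
E
```

```text
top 209 195 [ 0.593 -0.015  0.127]
top 108 215 [0.547 0.214 0.134]
top 297 240 [ 0.489 -0.214  0.143]
top 163 133 [0.766 0.116 0.05 ]
top 268 128 [ 0.774 -0.152  0.059]
disc c [ 0.5841 -0.0089] r 0.0635 face z 0.1259 | bar c [ 0.5836 -0.0097] mid [ 0.584  -0.0088] len 0.127 z 0.1467 dir deg -114.1 mark [ 0.5651 -0.0529  0.1471] 25
side 236 212 [ 0.61  -0.039  0.13 ]
side 160 310 [0.525 0.218 0.148]
side 335 205 [ 0.469 -0.202  0.139]
side 140 240 [0.75  0.128 0.052]
side 225 180 [ 0.755 -0.134  0.06 ]
disc c [ 0.5869 -0.0143] r 0.0619 face z 0.1267 | bar c [ 0.5822 -0.0095] mid [ 0.5818 -0.0104] len 0.127 z 0.1467 dir deg -114.32 mark [ 0.5632 -0.0574  0.1489] 19
```

```bash
cat >> h.py <<'E'
def togo(target,yawdeg):
    from cell import status
    o=status.get_obs(); M=R.from_euler("xyz",o["tcp_rot"])
    T=R.from_euler("xyz",[np.pi,0,np.radians(yawdeg)])
    print("t",round(o["time_s"],2),"pos",o["position"].round(4),"rpy",np.degrees(o["tcp_rot"]).round(2),"shift mm",(M.inv().apply(np.array(target)-o["position"])*1e3).round(1),"turn deg",np.degrees((M.inv()*T).as_rotvec()).round(2),"F",o["ft_force"].round(1),"q",o["joint_pos"].round(2))
E
python3 -c "
from h import *
togo([.583,-.0095,.207],188)"
```

```text
t 0.1 pos [0.1714 0.5747 0.2069] rpy [-179.9   -0.   163.4] shift mm [-561.4 -442.2    0.6] turn deg [ -0.1   -0.03 -24.6 ] F [-0.3 -0.5 -0. ] q [ 1.22  0.09  1.23 -0.    1.82 -0.06]
```

Request:
{"fn": "send_rows", "kwargs": {
  "moves": [
    [100,-0.043,-0.034,0,0,0,-2],
    [100,-0.086,-0.068,0,0,0,-4],
    [100,-0.129,-0.102,0,0,0,-6],
    [100,-0.172,-0.136,0,0,0,-8],
    [100,-0.215,-0.17,0,0,0,-10]
  ]
}}

```text
time_s: 0.72
position: [0.3295, 0.349, 0.2074]
tcp_rot: [-3.141, -0.0, 3.028]
ft_force: [1.0, -0.3, 0.4]
gripper_width: 1.001
grip_force: 0.0
```

```bash
python3 -c "
from h import *
togo([.583,-.0095,.207],188)"
```

```text
t 0.72 pos [0.3295 0.349  0.2074] rpy [-1.7998e+02 -1.0000e-02  1.7347e+02] shift mm [-292.6 -327.4    0.5] turn deg [ -0.02  -0.02 -14.53] F [ 1.  -0.3  0.4] q [ 0.74 -0.23  1.54 -0.    1.83 -0.71]
```

Request:
{"fn": "send_rows", "kwargs": {
  "moves": [
    [100,-0.036,-0.041,0,0,0,-2],
    [100,-0.073,-0.082,0,0,0,-4],
    [100,-0.11,-0.123,0,0,0,-6],
    [100,-0.147,-0.164,0,0,0,-8],
    [100,-0.184,-0.205,0,0,0,-10]
  ]
}}

```text
time_s: 1.35
position: [0.4888, 0.1242, 0.2075]
tcp_rot: [3.141, -0.0, -3.081]
ft_force: [0.5, 0.4, 0.8]
gripper_width: 0.999
grip_force: 0.0
```

```bash
python3 -c "
from h import *
togo([.583,-.0095,.207],188)"
```

```text
t 1.35 pos [0.4888 0.1242 0.2075] rpy [ 1.7999e+02 -2.0000e-02 -1.7654e+02] shift mm [ -86.  -139.1    0.5] turn deg [ 0.01 -0.02 -4.54] F [0.5 0.4 0.8] q [ 0.18 -0.17  1.48  0.    1.83 -1.45]
```

Request:
{"fn": "send_rows", "kwargs": {
  "moves": [
    [100,-0.03,-0.045,0,0,0,-2],
    [100,-0.06,-0.095,0,0,0,-4],
    [100,-0.086,-0.139,0,0,0,-4.5],
    [100,-0.086,-0.139,0,0,0,-4.5]
  ]
}}

```text
time_s: 1.85
position: [0.5829, -0.0109, 0.2058]
tcp_rot: [-3.142, -0.003, -3.008]
ft_force: [-0.9, 0.4, -0.8]
gripper_width: 1.001
grip_force: 0.0
```

```bash
python3 -c "
from h import *
from cell import eyes
togo([.583,-.0095,.153],188)
for n in ('top','side'): cv2.imwrite('pics/%s1.png'%n,eyes.camera(n)['color'])
a=cv2.imread('pics/side1.png')[100:330,130:350];b=cv2.imread('pics/top1.png')[120:290,130:350]
cv2.imwrite('pics/c1.png',cv2.resize(np.hstack([a[:170],b]),None,fx=1.8,fy=1.8))
"
```

```text
t 1.85 pos [ 0.5829 -0.0109  0.2058] rpy [-180.     -0.18 -172.36] shift mm [-0.5  1.4 52.8] turn deg [-0.   -0.18 -0.36] F [-0.9  0.4 -0.8] q [-0.08  0.05  1.28 -0.    1.82 -1.78]
```

View pics/c1.png

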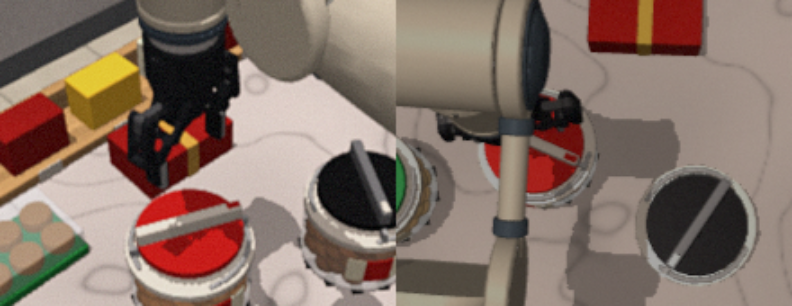

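Request:
{"fn": "send_rows", "kwargs": {
  "moves": [
    [100,-0.0005,0.0014,0.025,0,0,-3],
    [100,-0.0005,0.0014,0.05,0,0,-6],
    [100,-0.0005,0.0014,0.065,0,0,-6],
    [100,-0.0005,0.0014,0.065,0,0,-6]
  ]
}}

```text
time_s: 2.45
position: [0.5815, -0.0054, 0.1418]
tcp_rot: [3.141, -0.002, -2.899]
ft_force: [0.2, 0.5, 0.6]
gripper_width: 1.002
grip_force: 0.0
```

```bash
python3 -c "
from h import *
from cell import eyes,status
togo([.583,-.0095,.113],193)
o=status.get_obs(); M=R.from_euler('xyz',o['tcp_rot'])
out=[]
for n,(r0,c0) in (('top',(120,130)),('side',(130,150))):
    d=eyes.camera(n); im=d['color'].copy()
    W=R.from_euler('xyz',d['orientation'])
    for s in(-1,1):
        p=o['position']+M.apply([0,s*.05,-.013]); q=W.inv().apply(p-d['position']); q=d['mtx']@q; q=(q[:2]/q[2]).astype(int)
        cv2.circle(im,tuple(map(int,q)),2,(255,255,0),1)
    out.append(im[r0:r0+170,c0:c0+200])
cv2.imwrite('pics/c2.png',cv2.resize(np.hstack(out),None,fx=2,fy=2))
"
```

```text
t 2.45 pos [ 0.5815 -0.0054  0.1418] rpy [ 1.7995e+02 -1.2000e-01 -1.6609e+02] shift mm [-0.5 -4.3 28.8] turn deg [ 0.05 -0.12  0.91] F [0.2 0.5 0.6] q [-0.07  0.04  1.4   0.    1.7  -1.88]
```

View pics/c2.png

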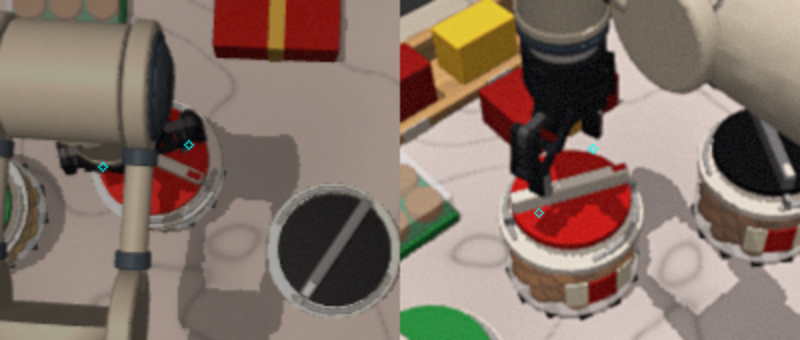

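```bash
python3 -c "
from h import *
from cell import eyes,status
o=status.get_obs(); M=R.from_euler('xyz',o['tcp_rot'])
for n in('side','top'):
    d=eyes.camera(n); P=cloud(d)
    L=M.inv().apply(P.reshape(-1,3)-o['position']).reshape(P.shape)*1e3
    m=(d['color'].max(-1)<70)&(d['range_z']>0)&(P[...,2]>.152)&(P[...,2]<.3)&(np.hypot(L[...,0],L[...,1])<110)
    p=L[m]; print(n,len(p))
    for a in range(-110,0,10):
        q=p[(p[:,2]>=a)&(p[:,2]<a+10)]
        for s in(-1,1):
            r=q[q[:,1]*s>0]
            if len(r)>3: print(a,s,len(r),'x',np.percentile(r[:,0],[3,97]).round(0),'y',np.percentile(r[:,1],[3,97]).round(0),'zmax',r[:,2].max().round(1))
"
```

```text
side 1214
-110 -1 48 x [ 9. 18.] y [-71.  -6.] zmax -100.3
-110 1 102 x [-10.  18.] y [28. 71.] zmax -100.3
-100 -1 41 x [ 3. 17.] y [-75. -12.] zmax -90.2
-100 1 113 x [-10.  14.] y [36. 73.] zmax -90.1
-90 -1 26 x [ 6. 14.] y [-69. -46.] zmax -80.0
-90 1 44 x [-9. 14.] y [42. 73.] zmax -80.0
-80 -1 30 x [-3. 12.] y [-50. -44.] zmax -70.6
-80 1 11 x [ 7. 13.] y [45. 55.] zmax -70.3
-70 -1 33 x [-7. 12.] y [-47. -44.] zmax -60.4
-70 1 22 x [-0. 11.] y [46. 56.] zmax -60.1
-60 -1 32 x [-9. 11.] y [-46. -43.] zmax -50.4
-60 1 29 x [-5. 12.] y [45. 56.] zmax -50.1
-50 -1 28 x [-10.  10.] y [-46. -43.] zmax -41.0
-50 1 14 x [-4. 10.] y [46. 54.] zmax -42.9
-40 -1 6 x [-7.  7.] y [-45. -44.] zmax -37.5
top 489
-110 -1 48 x [-14.  17.] y [-71. -29.] zmax -100.1
-110 1 11 x [11. 16.] y [38. 71.] zmax -100.4
-100 -1 26 x [-7. 12.] y [-72. -42.] zmax -90.1
-100 1 31 x [-1. 14.] y [43. 71.] zmax -90.1
-90 -1 33 x [-4. 13.] y [-67. -43.] zmax -81.3
-90 1 20 x [-0. 13.] y [50. 70.] zmax -82.4
-80 -1 6 x [-5. 11.] y [-56. -42.] zmax -70.3
-60 -1 4 x [ 9. 10.] y [-48. -44.] zmax -53.7
```

Request:
{"fn": "send_rows", "kwargs": {
  "moves": [
    [100,-0.0005,-0.004,0.008,0,0,0],
    [100,-0.0005,-0.004,0.012,0,0,0],
    [100,-0.0005,-0.004,0.012,0,0,0]
  ]
}}

```text
time_s: 3.02
position: [0.5836, -0.0103, 0.1301]
tcp_rot: [3.141, -0.001, -2.899]
ft_force: [-0.2, -0.2, 0.8]
gripper_width: 1.002
grip_force: 0.0
```

```bash
python3 -c "
from h import *
togo([.583,-.0095,.113],193)
from cell import eyes,status
o=status.get_obs(); M=R.from_euler('xyz',o['tcp_rot'])
d=eyes.camera('side'); P=cloud(d)
L=M.inv().apply(P.reshape(-1,3)-o['position']).reshape(P.shape)*1e3
m=(d['range_z']>0)&(P[...,2]>.132)&(L[...,2]>-60)&(abs(L[...,0])<14)&(abs(L[...,1])>36)&(abs(L[...,1])<62)
for s in(-1,1):
    r=L[m&(L[...,1]*s>0)]; c=d['color'][m&(L[...,1]*s>0)]
    i=np.argsort(-r[:,2])[:12]; print(np.c_[r[i].round(0),c[i]])
"
```

```text
t 3.02 pos [ 0.5836 -0.0103  0.1301] rpy [ 1.7997e+02 -8.0000e-02 -1.6613e+02] shift mm [ 0.4  0.9 17.1] turn deg [ 0.03 -0.08  0.87] F [-0.2 -0.2  0.8] q [-0.08  0.05  1.41  0.    1.68 -1.89]
[[ -5. -45. -39.  36.  37.  42.]
 [  2. -45. -40.   6.   6.  12.]
 [  5. -44. -40.  33.  34.  37.]
 [  0. -44. -40.  39.  43.  50.]
 [  7. -45. -40.  23.  19.  26.]
 [ -7. -44. -41.  22.  26.  28.]
 [ 10. -45. -41.  62.  66.  70.]
 [  7. -46. -42.   1.   4.   3.]
 [-10. -45. -42.  66.  70.  75.]
 [ -2. -44. -42.  18.  16.  19.]
 [  0. -44. -42.  11.  11.  13.]
 [ 11. -47. -43.  87.  86.  94.]]
[[  9.  47. -39.  75.  80.  97.]
 [  6.  48. -40.  51.  49.  51.]
 [ 11.  45. -41.  78.  85.  83.]
 [  8.  48. -41.  63.  68.  65.]
 [ 10.  48. -43.  77.  81.  79.]
 [  7.  47. -44.  57.  58.  62.]
 [ 11.  42. -44.  59.  62.  70.]
 [ 10.  47. -45.  66.  66.  72.]
 [  2.  53. -46.  21.  22.  24.]
 [ -2.  53. -47.  22.  25.  24.]
 [ 12.  47. -47.  63.  62.  63.]
 [  7.  47. -47.  57.  58.  58.]]
```

Request:
{"fn": "send_rows", "kwargs": {
  "moves": [
    [100,0,0,0.006,0,0,0],
    [100,0,0,0.012,0,0,0],
    [100,0,0,0.014,0,0,0],
    [100,0,0,0.014,0,0,0]
  ]
}}

```text
time_s: 3.58
position: [0.5838, -0.0101, 0.1165]
tcp_rot: [3.141, -0.001, -2.899]
ft_force: [0.1, -0.2, -0.9]
gripper_width: 0.997
grip_force: 0.0
```

Request:
{"fn": "send_rows", "kwargs": {
  "moves": [
    [100,0,0,0.001,0,0,0],
    [100,0,0,0.002,0,0,0],
    [100,0,0,0.002,0,0,0]
  ]
}}

```text
time_s: 3.95
position: [0.584, -0.0101, 0.1149]
tcp_rot: [-3.142, 0.0, -2.899]
ft_force: [-0.2, -0.8, -0.7]
gripper_width: 0.998
grip_force: 0.0
```

```bash
python3 -c "
from h import *
togo([.583,-.0095,.113],193)"
```

```text
t 3.95 pos [ 0.584  -0.0101  0.1149] rpy [-180.     0.  -166.1] shift mm [0.8 0.8 1.9] turn deg [-0.   0.   0.9] F [-0.2 -0.8 -0.7] q [-0.08  0.05  1.44 -0.    1.65 -1.89]
```

Request:
{"fn": "send_rows", "kwargs": {
  "moves": [
    [100,0,0,0.001,0,0,0],
    [100,0,0,0.002,0,0,0],
    [100,0,0,0.002,0,0,0]
  ]
}}

```text
time_s: 4.32
position: [0.5839, -0.0101, 0.1127]
tcp_rot: [3.141, -0.0, -2.899]
ft_force: [-0.4, 0.3, 0.0]
gripper_width: 0.998
grip_force: 0.0
```

Request:
{"fn": "send_rows", "kwargs": {
  "moves": [
    [100,0,0,0.001,0,0,0],
    [100,0,0,0.001,0,0,0]
  ]
}}

```text
time_s: 4.58
position: [0.5839, -0.0101, 0.1118]
tcp_rot: [3.142, -0.0, -2.899]
ft_force: [-0.5, -0.3, 0.0]
gripper_width: 0.998
grip_force: 0.0
```

Request:
{"fn": "send_rows", "kwargs": {
  "moves": [
    [100,0,0,0.001,0,0,0],
    [100,0,0,0.0015,0,0,0]
  ]
}}

```text
time_s: 4.82
position: [0.5839, -0.0101, 0.1103]
tcp_rot: [-3.142, -0.0, -2.899]
ft_force: [0.3, 0.1, -0.5]
gripper_width: 1.0
grip_force: 0.0
```

```bash
python3 -c "
from h import *
from cell import eyes
a=eyes.camera('side'); b=eyes.camera('top')
cv2.imwrite('pics/c3.png',cv2.resize(a['color'][190:290,185:285],None,fx=5,fy=5))
P=cloud(a)
for v in range(205,245,4): print(v,[ (u,(P[v,u]*1e3).round().astype(int).tolist()) for u in (210,214,218,222,226)])
"
```

```text
205 [(210, [576, 54, 250]), (214, [569, 50, 252]), (218, [565, 45, 252]), (222, [568, 32, 239]), (226, [570, 22, 230])]
209 [(210, [573, 57, 243]), (214, [566, 53, 246]), (218, [557, 51, 252]), (222, [558, 41, 244]), (226, [632, -30, 128])]
213 [(210, [574, 57, 232]), (214, [565, 55, 237]), (218, [556, 52, 243]), (222, [558, 42, 233]), (226, [567, 25, 212])]
217 [(210, [574, 58, 222]), (214, [565, 56, 227]), (218, [556, 54, 233]), (222, [623, -10, 126]), (226, [562, 30, 209])]
221 [(210, [574, 59, 212]), (214, [575, 49, 203]), (218, [556, 54, 223]), (222, [566, 37, 200]), (226, [562, 30, 198])]
225 [(210, [572, 61, 203]), (214, [565, 57, 206]), (218, [555, 55, 213]), (222, [562, 41, 195]), (226, [558, 34, 192])]
229 [(210, [603, 40, 146]), (214, [598, 33, 144]), (218, [554, 57, 203]), (222, [563, 40, 181]), (226, [563, 31, 173])]
233 [(210, [601, 42, 136]), (214, [597, 35, 133]), (218, [574, 42, 161]), (222, [564, 41, 168]), (226, [561, 33, 164])]
237 [(210, [600, 44, 126]), (214, [595, 38, 125]), (218, [586, 34, 129]), (222, [581, 27, 128]), (226, [577, 20, 125])]
241 [(210, [594, 49, 123]), (214, [586, 45, 127]), (218, [581, 38, 125]), (222, [573, 34, 128]), (226, [567, 29, 129])]
```

View pics/c3.png

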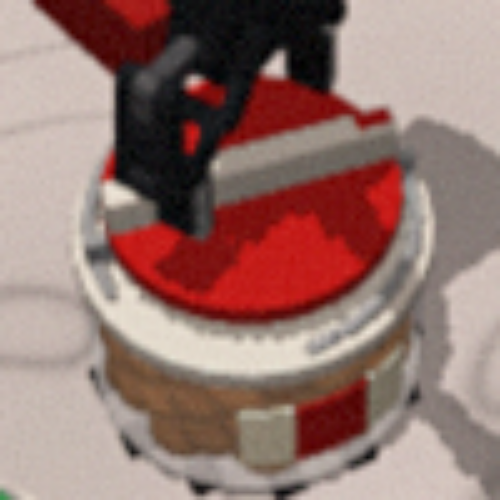

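Request:
{"fn": "send_rows", "kwargs": {
  "moves": [
    [100,0,0,0.001,0,0,0],
    [100,0,0,0.002,0,0,0],
    [100,0,0,0.003,0,0,0],
    [100,0,0,0.004,0,0,0]
  ]
}}

```text
time_s: 5.42
position: [0.5839, -0.0101, 0.1063]
tcp_rot: [-3.142, -0.0, -2.899]
ft_force: [-0.4, 0.8, 1.2]
gripper_width: 0.995
grip_force: 0.0
```

Request:
{"fn": "send_rows", "kwargs": {
  "moves": [
    [100,0,0,0.001,0,0,0],
    [100,0,0,0.002,0,0,0],
    [100,0,0,0.003,0,0,0],
    [100,0,0,0.004,0,0,0]
  ]
}}

```text
time_s: 5.92
position: [0.5839, -0.0101, 0.1023]
tcp_rot: [-3.142, -0.0, -2.899]
ft_force: [0.9, -0.6, 0.2]
gripper_width: 1.001
grip_force: 0.0
```

Request:
{"fn": "send_rows", "kwargs": {
  "moves": [
    [100,0,0,0.001,0,0,0],
    [100,0,0,0.002,0,0,0],
    [100,0,0,0.003,0,0,0],
    [100,0,0,0.004,0,0,0]
  ]
}}

```text
time_s: 6.42
position: [0.584, -0.0101, 0.0983]
tcp_rot: [-3.142, 0.0, -2.899]
ft_force: [0.5, 1.2, -0.3]
gripper_width: 1.003
grip_force: 0.0
```

```bash
python3 -c "
from h import *
from cell import eyes
togo([.583,-.0095,.113],193)
a=eyes.camera('side'); np.savez('s3.npz',**a)
cv2.imwrite('pics/c4.png',cv2.resize(a['color'][190:290,185:285],None,fx=5,fy=5))
"
```

```text
t 6.42 pos [ 0.584  -0.0101  0.0983] rpy [-180.     0.  -166.1] shift mm [  0.8   0.8 -14.7] turn deg [-0.   0.   0.9] F [ 0.5  1.2 -0.3] q [-0.08  0.05  1.46 -0.    1.62 -1.89]
```

View pics/c4.png

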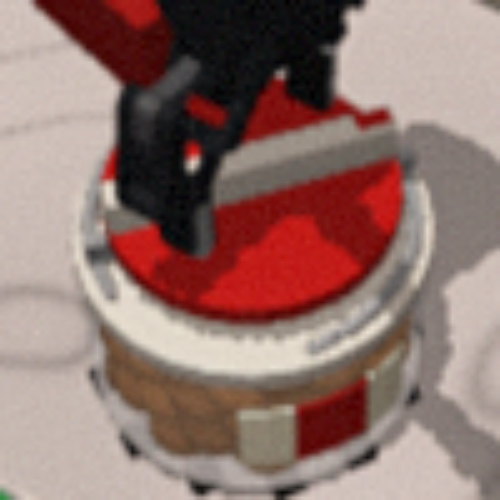

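Request:
{"fn": "send_rows", "kwargs": {
  "moves": [
    [100,0,0,0.001,0,0,0],
    [100,0,0,0.002,0,0,0],
    [100,0,0,0.003,0,0,0],
    [100,0,0,0.004,0,0,0]
  ]
}}

```text
time_s: 6.98
position: [0.5839, -0.0101, 0.0943]
tcp_rot: [3.142, 0.0, -2.899]
ft_force: [-0.2, -0.5, 0.7]
gripper_width: 0.997
grip_force: 0.0
```

Request:
{"fn": "send_rows", "kwargs": {
  "moves": [
    [100,0,0,0.001,0,0,0],
    [100,0,0,0.002,0,0,0]
  ]
}}

```text
time_s: 7.22
position: [0.5839, -0.0101, 0.0923]
tcp_rot: [-3.142, -0.0, -2.899]
ft_force: [-0.1, -0.2, 0.4]
gripper_width: 0.999
grip_force: 0.0
```

Request:
{"fn": "send_rows", "kwargs": {
  "moves": [
    [100,0,0,0.0005,0,0,0],
    [100,0,0,0.001,0,0,0]
  ]
}}

```text
time_s: 7.48
position: [0.5839, -0.0101, 0.0913]
tcp_rot: [3.142, -0.0, -2.899]
ft_force: [-0.6, -0.4, -0.3]
gripper_width: 1.0
grip_force: 0.0
```

Request:
{"fn": "send_rows", "kwargs": {
  "moves": [
    [100,0,0,0.0005,0,0,0],
    [100,0,0,0.001,0,0,0]
  ]
}}

```text
time_s: 7.72
position: [0.584, -0.0101, 0.0904]
tcp_rot: [-3.142, 0.0, -2.899]
ft_force: [0.4, -0.5, 0.6]
gripper_width: 1.0
grip_force: 0.0
```

```bash
python3 -c "
from h import *
from cell import eyes,status
o=status.get_obs(); M=R.from_euler('xyz',o['tcp_rot'])
d=eyes.camera('side'); P=cloud(d)
L=M.inv().apply(P.reshape(-1,3)-o['position']).reshape(P.shape)*1e3
m=(d['range_z']>0)&(d['color'].max(-1)<90)&(P[...,2]>.115)&(L[...,2]>-100)&(abs(L[...,0])<16)&(abs(L[...,1])>30)&(abs(L[...,1])<62)
for s in(-1,1):
    r=L[m&(L[...,1]*s>0)]
    i=np.argsort(-r[:,2])[:8]; print(r[i].round(0).tolist())
m=(d['range_z']>0)&(P[...,2]>.15)&(np.hypot(L[...,0],L[...,1])<32)
r=L[m]; i=np.argsort(-r[:,2])[:10]; print('inner',r[i].round(0).tolist())
"
```

```text
[[-11.0, -47.0, -34.0], [-1.0, -47.0, -35.0], [3.0, -45.0, -35.0], [-4.0, -44.0, -38.0], [-7.0, -45.0, -39.0], [4.0, -44.0, -40.0], [7.0, -46.0, -40.0], [-2.0, -44.0, -40.0]]
[[9.0, 60.0, -28.0], [3.0, 47.0, -35.0], [1.0, 48.0, -36.0], [-3.0, 49.0, -36.0], [5.0, 47.0, -36.0], [-6.0, 48.0, -37.0], [-1.0, 48.0, -37.0], [7.0, 46.0, -37.0]]
inner [[10.0, -14.0, -97.0], [10.0, -7.0, -98.0], [-5.0, 28.0, -98.0], [5.0, 28.0, -99.0], [11.0, -10.0, -99.0], [0.0, 28.0, -99.0], [10.0, -18.0, -100.0], [-0.0, 31.0, -101.0], [4.0, 31.0, -101.0], [-5.0, 31.0, -101.0]]
```

Request:
{"fn": "send_rows", "kwargs": {
  "moves": [
    [100,0,0,0.0005,0,0,0],
    [100,0,0,0.001,0,0,0]
  ]
}}

```text
time_s: 8.02
position: [0.584, -0.0101, 0.0894]
tcp_rot: [-3.142, 0.0, -2.899]
ft_force: [-0.0, -0.2, 0.9]
gripper_width: 0.996
grip_force: 0.0
```

Request:
{"fn": "send_rows", "kwargs": {
  "moves": [
    [100,0,0,0.0005,0,0,0],
    [100,0,0,0.001,0,0,0]
  ]
}}

```text
time_s: 8.28
position: [0.584, -0.0101, 0.0887]
tcp_rot: [-3.142, 0.0, -2.899]
ft_force: [-0.8, -0.4, 2.6]
gripper_width: 1.0
grip_force: 1.3
```

Request:
{"fn": "send_rows", "kwargs": {
  "moves": [
    [100,0,0,0.0005,0,0,0],
    [100,0,0,0.0005,0,0,0]
  ]
}}

```text
time_s: 8.52
position: [0.584, -0.0101, 0.0886]
tcp_rot: [-3.141, 0.0, -2.899]
ft_force: [-3.0, -0.2, 4.6]
gripper_width: 1.0
grip_force: 2.5
```

Request:
{"fn": "send_rows", "kwargs": {
  "moves": [
    [100,0,0,0.0005,0,0,0],
    [100,0,0,0.0005,0,0,0]
  ]
}}

```text
time_s: 8.78
position: [0.584, -0.0101, 0.0885]
tcp_rot: [-3.141, 0.001, -2.899]
ft_force: [-2.4, -0.5, 6.9]
gripper_width: 0.998
grip_force: 3.5
```

Request:
{"fn": "send_rows", "kwargs": {
  "moves": [
    [100,0,0,0.0005,0,0,0],
    [100,0,0,0.001,0,0,0],
    [100,0,0,0.0015,0,0,0],
    [100,0,0,0.0015,0,0,0]
  ]
}}

```text
time_s: 9.28
position: [0.5841, -0.0101, 0.0884]
tcp_rot: [-3.141, 0.002, -2.899]
ft_force: [-5.7, -0.6, 11.7]
gripper_width: 0.999
grip_force: 6.2
```

Request:
{"fn": "send_rows", "kwargs": {
  "moves": [
    [100,0,0,0,0,0,3],
    [100,0,0,0,0,0,6],
    [100,0,0,0,0,0,9],
    [100,0,0,0,0,0,12]
  ]
}}

```text
time_s: 9.78
position: [0.5844, -0.01, 0.0889]
tcp_rot: [-3.141, 0.003, -3.11]
ft_force: [-5.0, 0.5, 14.5]
gripper_width: 1.0
grip_force: 7.0
```

```bash
python3 -c "
from h import *
from cell import eyes,status
togo([.5835,-.0098,.0885],180)
print(status.get_obs()['ft_torque'])
measure(eyes.camera('side'),[.583,-.01])"
```

```text
t 9.78 pos [ 0.5844 -0.01    0.0889] rpy [-1.7999e+02  1.6000e-01 -1.7817e+02] shift mm [0.9 0.3 0.3] turn deg [-0.01  0.16  1.83] F [-5.   0.5 14.5] q [-0.08  0.06  1.48  0.    1.6  -1.68]
[0.14602187 0.93999576 0.26864136]
disc c [ 0.5823 -0.0103] r 0.063 face z 0.1267 | bar c [ 0.5725 -0.0221] mid [ 0.5748 -0.0117] len 0.116 z 0.147 dir deg -102.3 mark [ 0.5591 -0.045   0.1485] 25
```

Request:
{"fn": "send_rows", "kwargs": {
  "moves": [
    [100,0.0005,0,0,0,0,3],
    [100,0.001,0,0,0,0,6],
    [100,0.001,0,0,0,0,9],
    [100,0.001,0,0,0,0,12]
  ]
}}

```text
time_s: 10.32
position: [0.5846, -0.01, 0.0896]
tcp_rot: [3.141, 0.006, 2.964]
ft_force: [-2.4, 0.2, 15.4]
gripper_width: 0.999
grip_force: 7.2
```

```bash
python3 -c "
from h import *
from cell import eyes,status
togo([.5835,-.0098,.0885],168)
print(status.get_obs()['ft_torque'])
a=eyes.camera('side');measure(a,[.583,-.01])
cv2.imwrite('pics/c5.png',cv2.resize(a['color'][190:290,185:285],None,fx=5,fy=5))"
```

```text
t 10.32 pos [ 0.5846 -0.01    0.0896] rpy [179.95   0.33 169.82] shift mm [1.1 0.  1.1] turn deg [0.06 0.33 1.82] F [-2.4  0.2 15.4] q [-0.08  0.05  1.48  0.    1.6  -1.47]
[0.15778838 0.44449351 0.16416765]
disc c [ 0.5819 -0.0095] r 0.0631 face z 0.1275 | bar c [ 0.5712 -0.0191] mid [ 0.5758 -0.0098] len 0.115 z 0.1475 dir deg -116.24 mark [ 0.5493 -0.043   0.149 ] 28
```

View pics/c5.png

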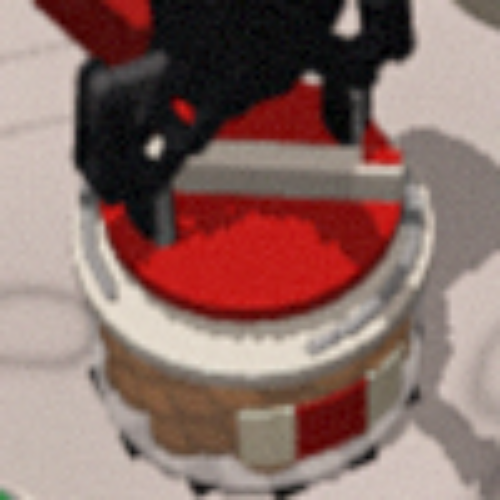

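Request:
{"fn": "send_rows", "kwargs": {
  "moves": [
    [100,0,0,-0.0002,0,0,3],
    [100,0.0003,0,-0.0004,0,0,6],
    [100,0.0003,0,-0.0006,0,0,9],
    [100,0.0003,0,-0.0008,0,0,12]
  ]
}}

```text
time_s: 10.88
position: [0.5847, -0.01, 0.0905]
tcp_rot: [3.139, 0.006, 2.755]
ft_force: [-1.0, 0.7, 13.6]
gripper_width: 1.002
grip_force: 6.8
```

```bash
python3 -c "
from h import *
from cell import eyes,status
togo([.5835,-.0098,.0885],156)
print(status.get_obs()['ft_torque'])
a=eyes.camera('side');measure(a,[.583,-.01])"
```

```text
t 10.88 pos [ 0.5847 -0.01    0.0905] rpy [179.87   0.37 157.83] shift mm [ 1.2 -0.2  2. ] turn deg [0.14 0.37 1.83] F [-1.   0.7 13.6] q [-0.08  0.05  1.48  0.    1.6  -1.26]
[0.04715686 0.25360799 0.17028137]
disc c [ 0.5824 -0.0096] r 0.063 face z 0.1284 | bar c [ 0.5698 -0.0166] mid [ 0.5764 -0.0089] len 0.117 z 0.1483 dir deg -130.3 mark [ 0.5476 -0.0317  0.1492] 33
```

Request:
{"fn": "send_rows", "kwargs": {
  "moves": [
    [100,0,0,-0.0002,0,0,3],
    [100,0,0,-0.0004,0,0,6],
    [100,0,0,-0.0006,0,0,9],
    [100,0,0,-0.0008,0,0,12]
  ]
}}

```text
time_s: 11.42
position: [0.5847, -0.0101, 0.0913]
tcp_rot: [3.138, 0.006, 2.545]
ft_force: [-0.7, 0.4, 13.2]
gripper_width: 1.0
grip_force: 6.8
```

```bash
python3 -c "
from h import *
from cell import eyes,status
togo([.5835,-.0098,.0885],144)
print(status.get_obs()['ft_torque'])
a=eyes.camera('side');measure(a,[.583,-.01])"
```

```text
t 11.43 pos [ 0.5847 -0.0101  0.0913] rpy [179.79   0.34 145.83] shift mm [ 1.2 -0.5  2.8] turn deg [0.21 0.34 1.83] F [-0.7  0.4 13.2] q [-0.08  0.05  1.48  0.    1.6  -1.05]
[0.02506655 0.17241586 0.24298799]
disc c [ 0.5823 -0.0098] r 0.0633 face z 0.1292 | bar c [ 0.5693 -0.0134] mid [ 0.5752 -0.0095] len 0.112 z 0.149 dir deg -145.75 mark [ 0.5448 -0.0266  0.1494] 33
```

Request:
{"fn": "send_rows", "kwargs": {
  "moves": [
    [100,0,0,-0.0002,0,0,3],
    [100,0,0,-0.0002,0,0,6],
    [100,0,0,-0.0002,0,0,9],
    [100,0,0,-0.0002,0,0,12]
  ]
}}

```text
time_s: 11.98
position: [0.5848, -0.0101, 0.0914]
tcp_rot: [3.137, 0.005, 2.336]
ft_force: [0.6, 0.1, 12.9]
gripper_width: 1.001
grip_force: 6.5
```

```bash
python3 -c "
from h import *
from cell import eyes,status
togo([.5835,-.0098,.0885],132)
print(status.get_obs()['ft_torque'])
a=eyes.camera('side');measure(a,[.583,-.01])"
```

```text
t 11.97 pos [ 0.5848 -0.0101  0.0914] rpy [179.72   0.29 133.82] shift mm [ 1.1 -0.8  2.9] turn deg [0.28 0.29 1.82] F [ 0.6  0.1 12.9] q [-0.08  0.05  1.48  0.    1.61 -0.84]
[0.02407943 0.10102815 0.0700238 ]
disc c [ 0.5823 -0.0098] r 0.0628 face z 0.1293 | bar c [ 0.571  -0.0096] mid [ 0.5756 -0.0079] len 0.113 z 0.1495 dir deg -159.54 mark [ 0.5403 -0.0214  0.1512] 35
```

Request:
{"fn": "send_rows", "kwargs": {
  "moves": [
    [100,0,0,0,0,0,3],
    [100,0,0,0.0005,0,0,6],
    [100,0,0,0.001,0,0,9]
  ]
}}

```text
time_s: 12.4
position: [0.5848, -0.0101, 0.0903]
tcp_rot: [3.136, 0.004, 2.178]
ft_force: [1.2, -0.5, 12.6]
gripper_width: 0.996
grip_force: 6.1
```

```bash
python3 -c "
from h import *
from cell import eyes,status
togo([.5835,-.0098,.0885],123)
print(status.get_obs()['ft_torque'])
a=eyes.camera('side');measure(a,[.583,-.01])"
```

```text
t 12.4 pos [ 0.5848 -0.0101  0.0903] rpy [179.67   0.24 124.78] shift mm [ 1.  -1.   1.8] turn deg [0.33 0.24 1.78] F [ 1.2 -0.5 12.6] q [-0.08  0.05  1.48  0.    1.6  -0.68]
[ 0.04278853  0.05152765 -0.2912084 ]
disc c [ 0.5814 -0.0089] r 0.0625 face z 0.1281 | bar c [ 0.5726 -0.0083] mid [ 0.5762 -0.0075] len 0.113 z 0.1484 dir deg -167.88 mark [ 0.5427 -0.0132  0.1488] 44
```

Request:
{"fn": "send_rows", "kwargs": {
  "moves": [
    [100,0,0,0.0007,0,0,3],
    [100,0,0,0.0014,0,0,6],
    [100,0,0,0.002,0,0,9],
    [100,0,0,0.0026,0,0,12]
  ]
}}

```text
time_s: 12.95
position: [0.5849, -0.01, 0.0878]
tcp_rot: [3.135, 0.003, 1.968]
ft_force: [0.2, 0.7, 14.1]
gripper_width: 1.0
grip_force: 6.6
```

```bash
python3 -c "
from h import *
from cell import eyes,status
togo([.5835,-.0098,.0885],111)
print(status.get_obs()['ft_torque'])
a=eyes.camera('side');measure(a,[.583,-.01])"
```

```text
t 12.95 pos [ 0.5849 -0.01    0.0878] rpy [1.7962e+02 1.6000e-01 1.1278e+02] shift mm [ 0.7 -1.2 -0.7] turn deg [0.38 0.16 1.78] F [ 0.2  0.7 14.1] q [-0.08  0.05  1.48  0.    1.6  -0.47]
[ 0.11702655  0.18907799 -0.32337532]
disc c [ 0.5828 -0.0105] r 0.0634 face z 0.1257 | bar c [ 0.5727 -0.0062] mid [ 0.578 -0.006] len 0.115 z 0.1465 dir deg -176.95 mark [ 0.5378 -0.0029  0.147 ] 32
```

Request:
{"fn": "send_rows", "kwargs": {
  "moves": [
    [100,0,0,0.0006,0,0,3],
    [100,0,0,0.0012,0,0,6],
    [100,0,0,0.0017,0,0,9]
  ]
}}

```text
time_s: 13.38
position: [0.5852, -0.0109, 0.0867]
tcp_rot: [3.134, 0.004, 1.812]
ft_force: [0.8, -2.6, 15.7]
gripper_width: 1.002
grip_force: 7.8
```

```bash
python3 -c "
from h import *
from cell import eyes,status
togo([.5835,-.0098,.0885],102)
print(status.get_obs()['ft_torque'])
a=eyes.camera('side');measure(a,[.583,-.01])
cv2.imwrite('pics/c6.png',cv2.resize(a['color'][180:290,175:285],None,fx=5,fy=5))"
```

```text
t 13.38 pos [ 0.5852 -0.0109  0.0867] rpy [179.57   0.22 103.82] shift mm [ 1.5 -1.4 -1.8] turn deg [0.43 0.21 1.82] F [ 0.8 -2.6 15.7] q [-0.08  0.05  1.48 -0.    1.6  -0.32]
[-0.48010097  0.24449039  0.44023339]
disc c [ 0.5817 -0.0086] r 0.0628 face z 0.1246 | bar c [ 0.5746 -0.0064] mid [ 0.5795 -0.0067] len 0.116 z 0.1454 dir deg 176.83 mark [ 5.440e-01 -1.000e-04  1.458e-01] 31
```

View pics/c6.png

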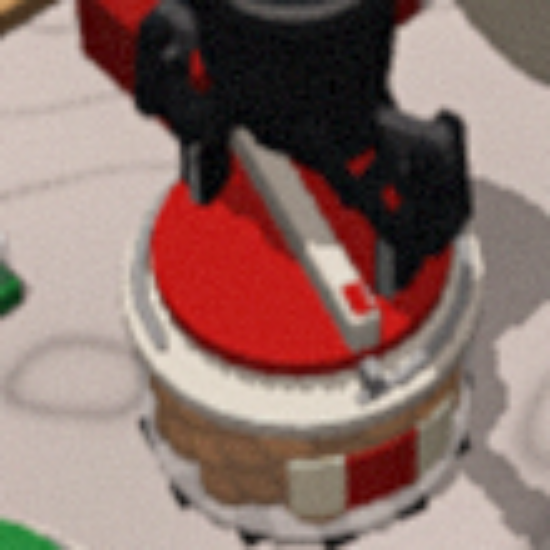

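Request:
{"fn": "send_rows", "kwargs": {
  "moves": [
    [100,0,0,0.0002,0,0,3],
    [100,0,0,0.0004,0,0,6]
  ]
}}

```text
time_s: 13.68
position: [0.5853, -0.0112, 0.0866]
tcp_rot: [3.133, 0.004, 1.707]
ft_force: [0.4, -4.2, 16.9]
gripper_width: 0.998
grip_force: 8.2
```

```bash
python3 -c "
from h import *
from cell import eyes,status
togo([.5835,-.0098,.0885],96)
print(status.get_obs()['ft_torque'])
a=eyes.camera('side');measure(a,[.583,-.01])"
```

```text
t 13.68 pos [ 0.5853 -0.0112  0.0866] rpy [179.53   0.2   97.81] shift mm [ 1.6 -1.6 -1.9] turn deg [0.48 0.19 1.81] F [ 0.4 -4.2 16.9] q [-0.08  0.05  1.48 -0.    1.59 -0.21]
[-0.52132044  0.21586357  0.50199113]
disc c [ 0.5826 -0.0088] r 0.0632 face z 0.1244 | bar c [ 0.5759 -0.0067] mid [ 0.5797 -0.0071] len 0.118 z 0.1454 dir deg 173.32 mark [5.428e-01 5.000e-04 1.458e-01] 30
```

```bash
cat >> h.py <<'E'
def check(d,c=(.583,-.0095)):
    P=cloud(d); h,s,v=cv2.split(cv2.cvtColor(d["color"],cv2.COLOR_BGR2HSV)); Z=P[...,2]; q=P[...,:2]-np.array(c); r=np.hypot(q[...,0],q[...,1]); ok=d["range_z"]>0
    red=((h<8)|(h>172))&(s>130)
    b=q[ok&(r<.066)&(Z>.141)&(Z<.152)&(v>110)&~(red&(Z<.143))].astype(np.float32)
    l=cv2.fitLine(b,cv2.DIST_HUBER,0,.01,.01).ravel(); print("bar deg mod180",np.degrees(np.arctan2(l[1],l[0])).round(1)%180,"off axis mm",((l[0]*l[3]-l[1]*l[2])*1e3).round(1),len(b))
    m=ok&red&(r>.068)&(r<.085)&(Z>.03)&(Z<.07); p=P[m]
    print("label red patch",p.mean(0).round(4),len(p),"deg",np.degrees(np.arctan2(*(p.mean(0)[1::-1]-c[::-1]))).round(1))
E
python3 -c "
from h import *
from cell import eyes
check(dict(np.load('side0.npz')))
check(dict(np.load('s3.npz')))
check(eyes.camera('side'))"
```

```text
bar deg mod180 65.9 off axis mm 1.1 406
label red patch [0.512  0.012  0.0516] 139 deg 163.1
bar deg mod180 65.9 off axis mm 0.4 247
label red patch [0.512  0.0124 0.0514] 137 deg 162.8
bar deg mod180 163.0 off axis mm 0.3 275
label red patch [0.5121 0.0124 0.0519] 140 deg 162.8
```

```bash
python3 -c "
from h import *
from cell import eyes
d=eyes.camera('side'); W=R.from_euler('xyz',d['orientation'])
for z in(.045,.055):
  for a in range(100,220,4):
    p=np.array([.583+.0755*np.cos(np.radians(a)),-.0095+.0755*np.sin(np.radians(a)),z]); q=d['mtx']@W.inv().apply(p-d['position']); u,v=np.round(q[:2]/q[2]).astype(int); print(a,(u,v),d['color'][v,u].tolist(),end='; ')
  print()
cv2.imwrite('pics/c7.png',cv2.resize(d['color'][190:300,180:290],None,fx=5,fy=5))
"
```

```text
100 (np.int64(214), np.int64(274)) [132, 141, 153]; 104 (np.int64(216), np.int64(275)) [53, 79, 110]; 108 (np.int64(218), np.int64(276)) [59, 84, 116]; 112 (np.int64(220), np.int64(277)) [59, 81, 116]; 116 (np.int64(222), np.int64(278)) [55, 76, 104]; 120 (np.int64(225), np.int64(278)) [58, 79, 114]; 124 (np.int64(227), np.int64(279)) [54, 76, 101]; 128 (np.int64(230), np.int64(279)) [49, 68, 93]; 132 (np.int64(232), np.int64(279)) [66, 80, 99]; 136 (np.int64(235), np.int64(280)) [115, 130, 141]; 140 (np.int64(237), np.int64(279)) [111, 131, 140]; 144 (np.int64(240), np.int64(279)) [109, 125, 131]; 148 (np.int64(242), np.int64(279)) [112, 129, 138]; 152 (np.int64(244), np.int64(278)) [40, 50, 104]; 156 (np.int64(247), np.int64(278)) [0, 0, 90]; 160 (np.int64(249), np.int64(277)) [6, 9, 92]; 164 (np.int64(251), np.int64(276)) [11, 15, 95]; 168 (np.int64(253), np.int64(275)) [12, 19, 90]; 172 (np.int64(256), np.int64(274)) [0, 1, 85]; 176 (np.int64(257), np.int64(272)) [14, 16, 88]; 180 (np.int64(259), np.int64(271)) [94, 111, 117]; 184 (np.int64(261), np.int64(269)) [89, 105, 114]; 18
[... 1222 characters left out ...]
.int64(251), np.int64(273)) [12, 14, 93]; 168 (np.int64(254), np.int64(272)) [0, 0, 85]; 172 (np.int64(256), np.int64(271)) [11, 11, 90]; 176 (np.int64(258), np.int64(270)) [52, 65, 100]; 180 (np.int64(259), np.int64(268)) [94, 111, 117]; 184 (np.int64(261), np.int64(267)) [96, 112, 119]; 188 (np.int64(263), np.int64(265)) [86, 103, 109]; 192 (np.int64(264), np.int64(263)) [88, 102, 110]; 196 (np.int64(265), np.int64(262)) [104, 109, 123]; 200 (np.int64(266), np.int64(260)) [84, 96, 119]; 204 (np.int64(267), np.int64(258)) [119, 127, 139]; 208 (np.int64(268), np.int64(256)) [100, 107, 109]; 212 (np.int64(268), np.int64(254)) [99, 101, 105]; 216 (np.int64(269), np.int64(252)) [115, 118, 126];
```

The label spans 133° to 195°, so its centre is at about 164°. The bar is at 163° and the face is about 2 mm below where it started, so the lid is locked. I'll unload the torque, then lift.

Request:
{"fn": "send_rows", "kwargs": {
  "moves": [
    [100,0,0,0,0,0,-2],
    [100,0,0,-0.0005,0,0,-4],
    [100,0,0,-0.001,0,0,-5]
  ]
}}

```text
time_s: 14.2
position: [0.585, -0.0098, 0.0872]
tcp_rot: [3.134, 0.001, 1.796]
ft_force: [1.2, 2.4, 14.1]
gripper_width: 0.999
grip_force: 7.4
```

```bash
python3 -c "
from h import *
from cell import eyes,status
togo([.5835,-.0098,.0885],102)
print(status.get_obs()['ft_torque'])
check(eyes.camera('side'))"
```

```text
t 14.2 pos [ 0.585  -0.0098  0.0872] rpy [1.7956e+02 7.0000e-02 1.0292e+02] shift mm [ 0.3 -1.5 -1.3] turn deg [0.44 0.07 0.92] F [ 1.2  2.4 14.1] q [-0.08  0.05  1.48  0.    1.6  -0.3 ]
[ 0.3894553   0.18169026 -0.44217432]
bar deg mod180 163.7 off axis mm -0.4 280
label red patch [0.512  0.0122 0.0516] 136 deg 163.0
```

Request:
{"fn": "send_rows", "kwargs": {
  "moves": [
    [100,0,0,-0.0005,0,0,1],
    [100,0,0,-0.0015,0,0,1.5],
    [100,0,0,-0.0025,0,0,1.5]
  ]
}}

```text
time_s: 14.62
position: [0.5844, -0.0102, 0.0872]
tcp_rot: [3.137, 0.001, 1.77]
ft_force: [2.4, 0.6, 3.6]
gripper_width: 0.997
grip_force: 2.0
```

```bash
python3 -c "
from h import *
from cell import eyes,status
togo([.5835,-.0098,.0885],102)
print(status.get_obs()['ft_torque'])
check(eyes.camera('side'))"
```

```text
t 14.62 pos [ 0.5844 -0.0102  0.0872] rpy [1.7972e+02 8.0000e-02 1.0140e+02] shift mm [ 0.6 -0.8 -1.3] turn deg [ 0.28  0.08 -0.6 ] F [2.4 0.6 3.6] q [-0.08  0.05  1.48  0.    1.6  -0.27]
[-0.03325397 -0.30374525  0.06391294]
bar deg mod180 163.4 off axis mm 0.2 278
label red patch [0.5119 0.0125 0.0521] 139 deg 162.8
```

Request:
{"fn": "send_rows", "kwargs": {
  "moves": [
    [100,0,0,-0.001,0,0,0],
    [100,0,0,-0.003,0,0,0],
    [100,0,0,-0.008,0,0,0],
    [100,0,0,-0.02,0,0,0],
    [100,0,0,-0.045,0,0,0]
  ]
}}

```text
time_s: 15.3
position: [0.5818, -0.01, 0.13]
tcp_rot: [-3.139, -0.001, 1.77]
ft_force: [-0.4, -0.6, 0.5]
gripper_width: 0.997
grip_force: 0.0
```

Request:
{"fn": "send_rows", "kwargs": {
  "moves": [
    [100,0,0,-0.03,0,0,0],
    [100,0,0,-0.06,0,0,0],
    [100,0,0,-0.06,0,0,0],
    [100,0,0,-0.06,0,0,0]
  ]
}}

```text
time_s: 15.8
position: [0.5824, -0.0101, 0.1898]
tcp_rot: [-3.141, -0.0, 1.77]
ft_force: [0.6, -0.6, -0.1]
gripper_width: 0.999
grip_force: 0.0
```

```bash
python3 -c "
from h import *
from cell import eyes,status
togo([.5835,-.0098,.0885],102)
a=eyes.camera('side');check(a);measure(a,[.583,-.01])
cv2.imwrite('pics/c7.png',a['color'])"
```

```text
t 15.8 pos [ 0.5824 -0.0101  0.1898] rpy [-1.7995e+02 -1.0000e-02  1.0140e+02] shift mm [  0.    1.2 101.3] turn deg [-0.05 -0.01 -0.6 ] F [ 0.6 -0.6 -0.1] q [-0.08  0.04  1.31 -0.    1.79 -0.27]
bar deg mod180 162.2 off axis mm -1.1 337
label red patch [0.5119 0.0122 0.0519] 139 deg 163.0
disc c [ 0.5826 -0.0105] r 0.0635 face z 0.1254 | bar c [ 0.579  -0.0091] mid [ 0.5845 -0.0108] len 0.129 z 0.146 dir deg 162.27 mark [5.399e-01 2.000e-04 1.464e-01] 32
```

View pics/c7.png

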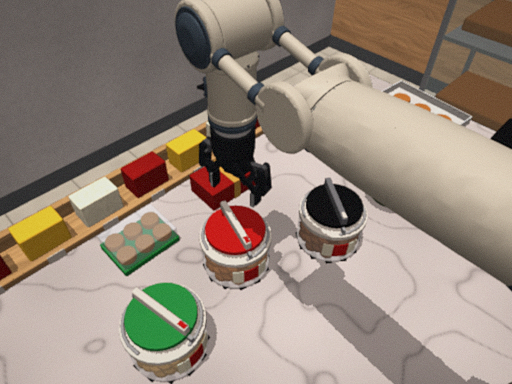

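```bash
python3 -c "
from h import *
from cell import eyes
d=eyes.camera('side'); t=eyes.camera('top')
W=R.from_euler('xyz',d['orientation']); 
for nm,c0 in(('red',(.583,-.0095)),('green',(.535,.212)),('black',(.475,-.214))):
  for cam,dd in(('side',d),('top',t),('top0',dict(np.load('top0.npz')))):
    P=cloud(dd);Z=P[...,2]; c=np.array(c0)
    ok=(dd['range_z']>0)&(Z>.138)&(Z<.153)
    for k in range(4):
        b=P[ok&(np.hypot(P[...,0]-c[0],P[...,1]-c[1])<.07)]
        if len(b)<50: break
        (cx,cy),(w,h),_=cv2.minAreaRect(b[:,:2].astype(np.float32)); c=np.array([cx,cy])
    if len(b)<50: print(nm,cam,'few');continue
    m=b[:,:2].mean(0); a=np.linalg.svd(b[:,:2]-m,full_matrices=False)[2][0]
    f=P[(dd['range_z']>0)&(np.hypot(P[...,0]-c[0],P[...,1]-c[1])<.06)&(Z<.135)&(Z>.115)]
    print(nm,cam,'bar',np.degrees(np.arctan2(a[1],a[0])).round(1)%180,'c',c.round(4),'LxW',round(max(w,h),3),round(min(w,h),3),'topz',np.median(b[:,2]).round(4),'face',np.median(f[:,2]).round(4))
    if cam=='side': cc=c
  im=cv2.GaussianBlur(d['color'],(3,3),0).astype(int); A=np.arange(90,260,1); S=[]
  for a in np.radians(A):
    r=[]
    for z in(.044,.05,.056):
      q=d['mtx']@W.inv().apply(np.array([cc[0]+.0755*np.cos(a),cc[1]+.0755*np.sin(a),z])-d['position']); r.append(d['color'][int(round(q[1]/q[2])),int(round(q[0]/q[2]))])
    g=np.mean(r,0); S.append(g[2]>2.2*max(g[1],1))
  S=A[np.array(S)]; S=S[abs(S-np.median(S))<25]; print('  label red span',S.min(),S.max(),'mid',(S.min()+S.max())/2)
"
```

```text
red side bar 162.3 c [ 0.5831 -0.0113] LxW 0.13 0.015 topz 0.146 face 0.1257
red top bar 165.3 c [ 0.61   -0.0193] LxW 0.072 0.01 topz 0.1447 face 0.1247
red top0 bar 65.9 c [ 0.5844 -0.009 ] LxW 0.127 0.014 topz 0.1467 face 0.126
  label red span 152 174 mid 163.0
green side bar 9.5 c [0.5311 0.2156] LxW 0.127 0.015 topz 0.1457 face 0.1252
green top bar 8.800000000000011 c [0.5318 0.218 ] LxW 0.126 0.015 topz 0.1456 face 0.1254
green top0 bar 9.5 c [0.5314 0.2181] LxW 0.127 0.015 topz 0.1457 face 0.1253
  label red span 177 202 mid 189.5
black side bar 145.3 c [ 0.4798 -0.2176] LxW 0.127 0.015 topz 0.1462 face 0.1258
black top bar 145.3 c [ 0.4809 -0.2155] LxW 0.127 0.014 topz 0.1453 face 0.1244
black top0 bar 145.3 c [ 0.4808 -0.2154] LxW 0.127 0.014 topz 0.1451 face 0.1246
  label red span 134 157 mid 145.5
```

```bash
python3 -c "
from cell import workorder
print(workorder.job_done())"
```

```text
the job is handed in; nothing more can be done
None
```

The red lid measures as locked: its bar is within about 1° of the label and its height matches the two locked canisters. The canister did not measurably move, no bystander was contacted, the arm is clear, and I handed the job in at about 16 s; no verdict came back.

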